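Shut the culture incubator

TASK

Close up the little incubator, pushing with the fingertips only: first push the pulled-out shelf with the two petri dishes gently back in until it is fully home, then push the glazed door fully shut without slamming it. Leave both dishes lying flat on the shelf, and do not disturb the dish stack, the sample jar or the box of slides on the table.

Things in the scene. Friction and masses are not known exactly. Their poses are not given: they have to be found in the camera images.
- incubator: White bench-top incubator, fixed, 280 mm wide, 260 deep, 260 high. Origin: on the table under the middle of its front opening plane; x points into the chamber (away from the robot), y left, z up. Opening: y -110 to 110 mm, z 90 to 235 mm; top wall 25 mm thick. Under the door a control plinth, 68 mm high, stands out 32 mm from the opening plane, level with the shut door.
- shelf (a joint): Sliding wire shelf near the top of the chamber: how far it is pulled out (m). 0 = fully home, at a hard stop; 0.09 to 0.14 at the start. It slides along the incubator's x: pushing towards +x closes it. Friction about 1.5 N; it stays where it is left.
- shelf_front (a point): Middle of the top edge of the shelf's front flange, on its outer face. The flange is an upright steel strip 206 mm wide and 4.5 mm thick, from z = 194 to 224 mm; with the shelf home its outer face lies 3 mm inside the opening plane. Axes as the incubator's.
- door (a joint): Angle of the glazed door (rad). 0 = fully shut, at a hard stop; 1.5 to 1.9 at the start, 2.0 at most; it grows as the door swings out towards the robot. Upright hinge at the left (+y) side, stiff (friction 0.15 N m, no latch or spring): the door stays where it is left. A pulled-out shelf blocks it.
- door_hinge (a point): Point on the door's hinge axis at the height of the door's top edge (z = 260 mm), in the opening plane at y = +140 mm of the incubator. Its axes turn with the door: -y runs along the door from hinge to free edge, -x is the outward normal of its outer face, z up.
- door_face (a point): Point on the door's outer face at its top edge, 200 mm from the hinge axis; axes as door_hinge. The door is 280 mm wide, from z = 70 to 260 mm; inner face 2 mm, outer face 32 mm from the hinge axis. A black upright bar handle stands out 28 mm, 258 mm from the hinge axis, z 100 to 183 mm; above it the outer face is bare.
- dish_a: Closed clear petri dish with amber agar, diameter 90 mm, 15 mm high, 30 g, lying loose on the sliding shelf (left one). Origin: middle of its underside. The shelf's deck is at z = 200 mm.
- dish_b: Closed clear petri dish with red agar, diameter 90 mm, 15 mm high, 30 g, lying loose on the sliding shelf (right one). Origin: middle of its underside.
- stack: Bystander: two petri dishes, one on the other, diameter 90 mm, 30 mm high together, on the table in front of the incubator, lower than the door's bottom edge. Origin: middle of its underside.
- jar: Bystander: clear sample jar with red screw lid, diameter 70 mm, 71 mm high, on the table to the right of the incubator's front. Origin: middle of its underside.
- slide_box: Bystander: open white and green box of microscope slides, 82 x 128 x 34 mm high, on the table to the left of the open door. Origin: middle of its underside.
Not all that is in view belongs to the job. What is shaped like the dish_b but black or green is not meant. Leave any purple or turquoise look-alike of the dish_a alone.

How it is judged:
By the outcome, as a careful person would: the job done as asked, in the order asked, and still so for the second after the job is handed in, with the robot touching nothing.
It also fails if it takes over 62 s, if anything falls off the work surface, if the arm or the gripper's body presses on something with over 40 N, if the wrist force passes 120 N, or if a joint passes its speed limit or range.

ROBOT

A 6-joint arm with a two-finger parallel gripper is mounted at the origin on the work surface. World frame = base frame: x ahead of the robot, y to its left, z up, the work surface at z = 0. Lengths are in mm, angles in rad, forces in N, time in s.
With the tool pointing down it reaches from about 350 to 875 mm from the base axis. Payload 15.5 kg.
Tool frame: the origin (TCP) lies between the finger pads; the fingertips stand 19 mm ahead of it and the grasp point (between the pads) is the TCP; z points along the fingers, x is the direction in which the jaws open and shut, and the axes are right-handed (so a half turn about z gives the same grasp; the last joint's range is limited). The gripper opens to 85 mm and grips with 20 to 120 N. Pads are 22 mm wide; open, the fingers measure 114 mm over their backs; the gripper's body (76 mm by 85 mm) begins 54 mm behind the grasp point. The pads swing forward as they close: fully open they stand 13 mm farther back than shut.
Start: joints at [-1.373, 0.494, 1.345, -0, 1.302, -0.096], TCP at [180.996, -598.22, 250.277] pointing down, gripper open.
Joint ranges: [-2.91, 2.91], [-0.82, 2.16], [0.22, 2.67], [-1.22, 4.37], [0.12, 2.79], [-3.08, 3.08]. Speed limits (rad/s): [1.89, 1.89, 2.57, 3.01, 3.01, 3.01].

INTERFACE

Orientations are given as a unit quaternion [x, y, z, w].
In Python, from rig import * gives the robot as it stands.
- The arm moves only by the tool jog_arm, never from a script. Its argument "commands" is a list of rows, each an object with "travel": the shift along the world's x, y, z in cm, a list of three; "turn": the turn about the world's z in degrees. A call has 1 to 12 rows; each row is the pose to reach, as a shift and turn from the pose commanded when the call began; what a row does not reach only later rows make up. A row lasts 1/10 s, in which the tool goes at most 50 mm and 8.59 degrees, less where a joint would pass 70% of its speed; a pose out of reach is approached as far as the arm can. A call with a gripper value outside its range is refused whole. "grip" is the opening, from 0 (shut) to 1 (fully open), set as the call begins (left out, the last holds). The fingers move at their own pace and stop on an object; "grip_force" is the grip in N (left out, the last holds). Time passes only in rows, so rows that repeat a pose let the fingers close. It gives the time, the measured TCP pose, the force and the opening at its end, in the units of the state.
- get_state(): the state, without advancing time (a new reading comes with each control period).
- grab_frame(name): name is "scene" or "top"; returns a dict with "frame" (400x640x3 uint8, blue, green, red), "mtx" (3x3 intrinsics, pixels), "k1" (the pictures are not rectified: a ray, as slopes to the right and down, at radius r is drawn at 1 + k1 r^2 times it, then the intrinsics apply), "R" (3x3) and "t" (3): a world point X has camera coordinates R X + t. Camera axes: x right, y down, z forward; pixel columns grow to the right and rows downward; lengths in mm; the calibration is good to about 2 mm. A picture is of the moment at which its call begins. There is no depth.
- finish_job(): hands the job in, once; it reports no verdict.
The state is a dict: "clock": time; "joint_positions": joint angles; "qvel": joint speeds; "joint_torque": joint torques, N m; "position": TCP position; "tcp_rot": TCP orientation; "ft_force": force on the tool from outside, world axes, zero at the start; "torque": the same for the moment, N m; "finger_gap": opening from 0.0 (shut) to 1.0 (fully open).
Only numpy, scipy, OpenCV 4.12 (cv2) and the standard library are available. Lean on these libraries where they do the work, as an engineer would, in place of code of your own. Each camera call takes 0.05 s, during which the arm holds its last target.

## Working session

There is one attempt and no reset: what is moved stays moved. The work goes in short steps, Python scripts to look and compute and a tool call to move; the robot and the scene stay as the last step left them, time stands still between calls to the robot, and variables do not carry over. Pictures are saved under pics/ and viewed, and the job is handed in when it is done.

Besides the shell and the picture viewer there is one more tool, called after "Request:" as name([rows], argument=value, ...), one row to a line, values as JSON. jog_arm: Moves the arm, as the interface text tells. Its arguments: {"type":"object","properties":{"commands":{"type":"array"},"grip":{"type":"number"},"grip_force":{"type":"number"}},"required":["commands"]}

```bash
ls; mkdir -p pics; python3 - <<'E'
from rig import *
import cv2,json
import numpy as np
s=get_state();print(s)
for n in("scene","top"):
    f=grab_frame(n);cv2.imwrite(f"pics/{n}0.png",f["frame"]);print(n,f["mtx"],f["k1"],f["R"],f["t"])
    np.savez(f"pics/{n}0.npz",**{k:np.array(v) for k,v in f.items()})
E
```

```text
pics
{'clock': 0.0, 'joint_positions': array([-1.37249810e+00,  4.94177092e-01,  1.34614612e+00, -1.68753878e-05,
        1.30249415e+00, -9.55262062e-02]), 'qvel': array([-1.35152094e-04, -1.15093515e-03, -1.69714823e-04,  7.16675590e-05,
        5.84183653e-04,  1.57923221e-03]), 'joint_torque': array([-1.80054751e-03, -8.82150722e+01, -3.83868921e+01, -4.48383962e-04,
        1.00763896e-02,  4.99758767e-05]), 'position': array([ 180.92378313, -597.88172075,  249.69894897]), 'tcp_rot': array([ 8.03000209e-01, -5.95978430e-01, -4.60118210e-04, -4.04148803e-04]), 'ft_force': array([ 0.32633813, -1.17986801,  0.49676369]), 'torque': array([-0.06146265,  0.02190987,  0.01471534]), 'finger_gap': 1.0013806747381184}
scene [[433.0106895    0.         316.9705381 ]
 [  0.         433.0106895  196.65017903]
 [  0.           0.           1.        ]] -0.0414076251370104 [[-0.97381516  0.22729106 -0.00477494]
 [ 0.21852564  0.9300551  -0.29537103]
 [-0.06269424 -0.28868023 -0.95537069]] [ 571.31054727  -67.67678956 1381.63402285]
top [[421.915147     0.         324.32180315]
 [  0.         421.915147   209.06212953]
 [  0.           0.           1.        ]] -0.03907419663237746 [[ 0.0290872  -0.99942109  0.01764725]
 [-0.99071004 -0.031171   -0.13237061]
 [ 0.13284406 -0.01363302 -0.99104319]] [ -49.03550755  573.90668679 1101.98066317]
```

View pics/scene0.png

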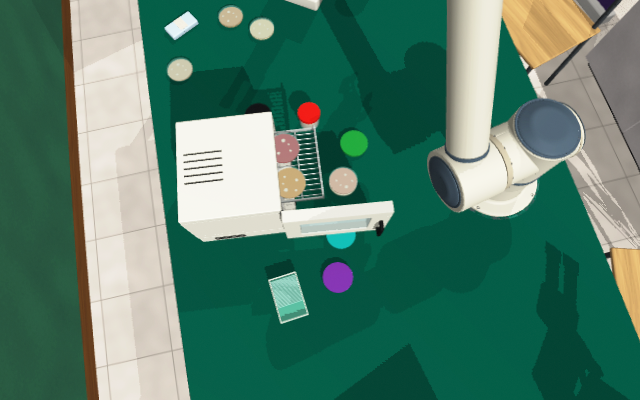

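View pics/top0.png

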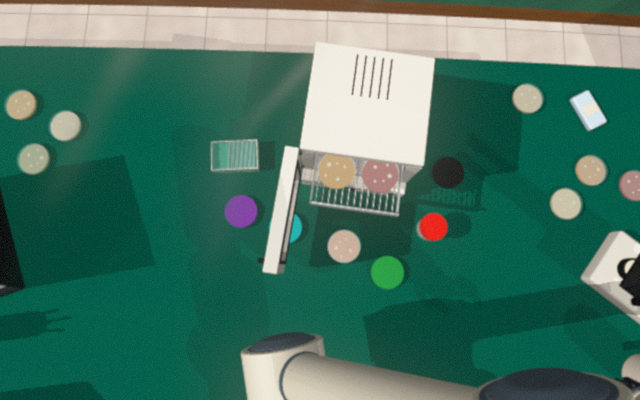

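The scene view shows the incubator at (230,175), the open door from (282,215) to (393,210), and the shelf with amber dish (290,182) and red dish (285,148). The top view shows the amber dish at (336,170), the red dish at (381,175), the flange from (310,205) to (398,214), and the door top from (291,148) to (272,272). Next I'll zoom in.

```bash
python3 - <<'E'
import cv2
a=cv2.imread("pics/top0.png")[30:290,200:480];cv2.imwrite("pics/topc.png",cv2.resize(a,None,fx=2.3,fy=2.3,interpolation=cv2.INTER_CUBIC)[:600])
a=cv2.imread("pics/scene0.png")[90:260,160:420];cv2.imwrite("pics/scenec.png",cv2.resize(a,None,fx=3,fy=3,interpolation=cv2.INTER_CUBIC))
E
```

```text
(no output)
```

View pics/topc.png

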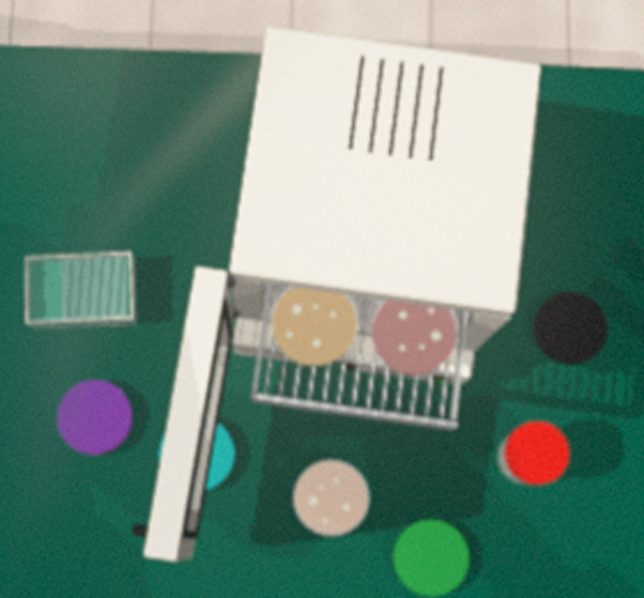

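View pics/scenec.png

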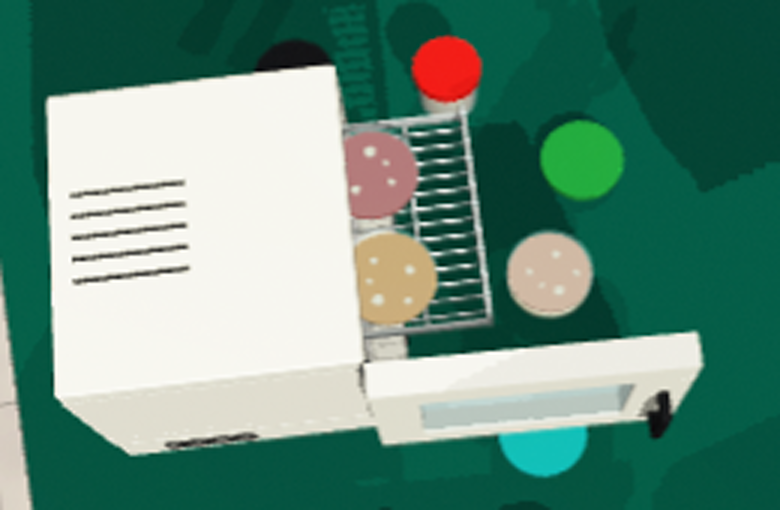

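```bash
cat > h.py <<'E'
import numpy as np,cv2
def load(n): 
    d=np.load(f"pics/{n}.npz"); return {k:d[k] for k in d.files}
def ray(f,px):
    K=f["mtx"];k1=float(f["k1"]);p=np.array([(px[0]-K[0,2])/K[0,0],(px[1]-K[1,2])/K[1,1]]);u=p.copy()
    for _ in range(20): u=p/(1+k1*(u@u))
    R=f["R"];d=R.T@np.array([u[0],u[1],1]);return -R.T@f["t"],d
def plane(f,px,z):
    o,d=ray(f,px);return o+d*(z-o[2])/d[2]
def proj(f,X):
    c=f["R"]@np.array(X,float)+f["t"];u=c[:2]/c[2];u=u*(1+float(f["k1"])*(u@u));return u*np.array([f["mtx"][0,0],f["mtx"][1,1]])+f["mtx"][:2,2]
def snap(n,tag):
    from rig import grab_frame
    f=grab_frame(n);cv2.imwrite(f"pics/{n}{tag}.png",f["frame"]);np.savez(f"pics/{n}{tag}.npz",**{k:np.array(v) for k,v in f.items()});return f
E
python3 - <<'E'
from h import *
np.set_printoptions(precision=1,suppress=True)
t=load("top0");s=load("scene0")
T=lambda x,y:((x+.5)/2.3-.5+200,(y+.5)/2.3-.5+30)
S=lambda x,y:((x+.5)/3-.5+160,(y+.5)/3-.5+90)
print("roof top");P={}
for k,p in dict(FL=(231,274),FR=(515,312),BR=(540,66),BL=(266,28)).items(): P[k]=plane(t,T(*p),260);print(k,P[k])
print([np.linalg.norm(P[a]-P[b]) for a,b in("FL FR","FR BR","BR BL","BL FL") and [("FL","FR"),("FR","BR"),("BR","BL"),("BL","FL")]])
print("roof scene");Q={}
for k,p in dict(FL=(362,362),FR=(334,66),BR=(47,99),BL=(56,397)).items(): Q[k]=plane(s,S(*p),260);print(k,Q[k])
print("door top: top cam")
for p in[(197,267),(228,270),(178,560),(144,556)]: print(plane(t,T(*p),260))
print("door scene inner hinge, inner free, outer free, outer hinge")
for p in[(363,362),(698,333),(703,365),(380,443)]: print(plane(s,S(*p),260))
print("flange top")
for p in[(252,400),(457,426)]: print(plane(t,T(*p),224))
for p in[(491,323),(465,112)]: print(plane(s,S(*p),224))
for n,pt,ps,z in[("dish_a",(314,323),(395,279),215),("dish_b",(415,333),(376,175),215),("stack",(332,497),(550,273),30),("jar",(537,453),(447,69),71)]:
    print(n,plane(t,T(*pt),z),plane(s,S(*ps),z))
E
```

```text
roof top
FL [678.3  28.9 260. ]
FR [ 650.2 -246.1  260. ]
BR [ 904.8 -273.1  260. ]
BL [934.1   3.4 260. ]
[np.float64(276.3915318463455), np.float64(256.0811484123409), np.float64(278.06028138148304), np.float64(257.0960088482418)]
roof scene
FL [686.6  30.8 260. ]
FR [ 655.4 -244.5  260. ]
BR [ 911.9 -272.3  260. ]
BL [940.5   2.2 260. ]
door top: top cam
[684.2  61.9 260. ]
[682.2  31.9 260. ]
[404.6  67.9 260. ]
[407.3  99.5 260. ]
door scene inner hinge, inner free, outer free, outer hinge
[685.8  31.  260. ]
[407.3  70.5 260. ]
[410.9  98.2 260. ]
[686.2 101.4 260. ]
flange top
[561.6   5.3 224. ]
[ 542.1 -197.3  224. ]
[571.3  11.6 224. ]
[ 547.6 -190.5  224. ]
dish_a [643.1 -54.1 215. ] [643.9 -50.2 215. ]
dish_b [ 636.2 -156.   215. ] [ 639.7 -151.9  215. ]
stack [478.1 -87.9  30. ] [483.6 -84.8  30. ]
jar [ 533.1 -318.8   71. ] [ 539.2 -317.9   71. ]
```

Candidates for the targets:
- **Amber dish (dish_a):** scene px (290,182), top px (336,170). It sits on the shelf, so it is the right one. Purple (338,277) and turquoise (341,237) on the table in the scene view are look-alikes to leave alone.
- **Red dish (dish_b):** scene px (285,148), top px (381,175). It sits on the shelf. Black (447,172 top) and green (387,272 top) are look-alikes to leave alone.

The crops confirm both choices. Both views agree within about 7 mm on these values:

| Item | Value |
|---|---|
| Incubator yaw | ≈ -6° |
| Mid-opening | ≈ (667,-108) |
| Flange middle | ≈ (556,-93), so ≈ 114 mm out |
| Hinge | ≈ (682,31) |
| Door angle | ≈ 1.6 rad |

I'll move to a point in front of the flange with the fingers shut.

Request:
jog_arm([
  {"travel":[2,3,2],"turn":-2},
  {"travel":[4.5,7,3],"turn":-4},
  {"travel":[7,11,3],"turn":-7},
  {"travel":[9.5,15,3],"turn":-10},
  {"travel":[12,19,3],"turn":-13},
  {"travel":[14.5,23,3],"turn":-16},
  {"travel":[17,27,3],"turn":-19},
  {"travel":[19.5,31,3],"turn":-22},
  {"travel":[22,35,3],"turn":-22.8},
  {"travel":[24.5,39,3],"turn":-22.8},
  {"travel":[26,42,3],"turn":-22.8},
  {"travel":[26,42,3],"turn":-22.8},
], grip=0)

```text
clock: 1.3
position: [442.1, -175.0, 280.1]
tcp_rot: [-0.671, 0.742, 0.0, 0.0]
ft_force: [-0.9, 0.0, 0.0]
finger_gap: -0.001
```

Request:
jog_arm([
  {"travel":[2,2.5,0],"turn":0},
  {"travel":[4,5,-1],"turn":0},
  {"travel":[6,7.5,-3],"turn":0},
  {"travel":[7,8.9,-4.5],"turn":0},
  {"travel":[7,8.9,-5.5],"turn":0},
  {"travel":[7,8.9,-5.5],"turn":0},
])

```text
clock: 1.9
position: [510.0, -89.5, 224.0]
tcp_rot: [-0.67, 0.743, 0.001, -0.001]
ft_force: [0.8, -0.2, -0.2]
finger_gap: 0.0
```

```bash
python3 - <<'E'
from h import *
from rig import get_state
for n in("top","scene"): snap(n,"1")
print(get_state()["position"],get_state()["ft_force"])
a=cv2.imread("pics/top1.png")[100:300,230:480];b=cv2.imread("pics/scene1.png")[80:280,220:470]
cv2.imwrite("pics/c1.png",cv2.resize(np.hstack([a,b]),None,fx=1.6,fy=1.6,interpolation=cv2.INTER_CUBIC))
cv2.imwrite("pics/c1b.png",cv2.resize(b,None,fx=3,fy=3,interpolation=cv2.INTER_CUBIC))
E
```

```text
[510.56653903 -90.12960532 225.52459419] [ 0.45638032 -0.31629658  0.50422573]
```

View pics/c1.png

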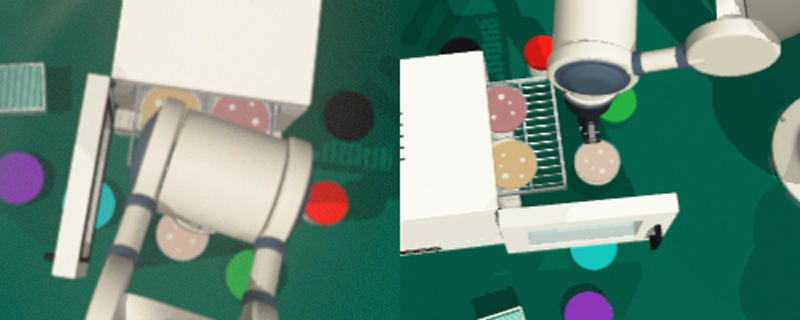

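View pics/c1b.png

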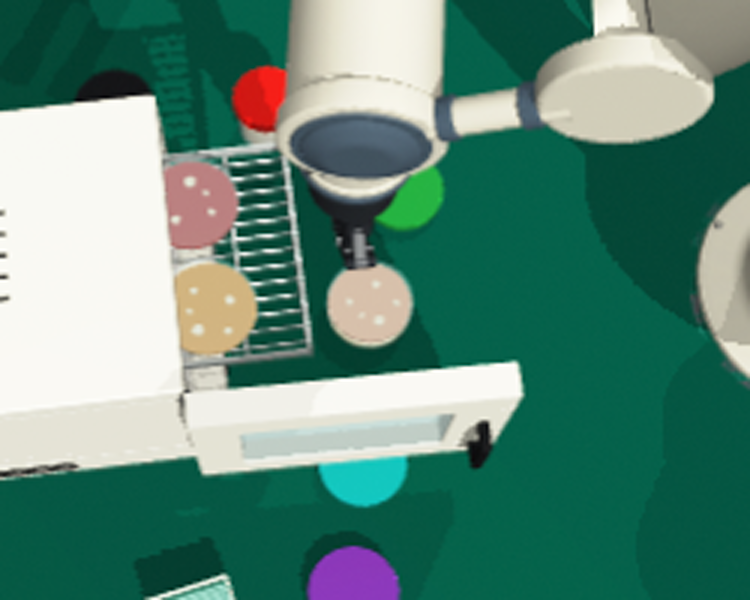

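```bash
python3 - <<'E'
from h import *
f=load("scene1");im=f["frame"]
x0,y0,k=300,130,10
c=cv2.resize(im[y0:y0+58,x0:x0+76],None,fx=k,fy=k,interpolation=cv2.INTER_CUBIC)
ex=np.array([.9945,-.1045,0]);ey=np.array([.1045,.9945,0])
tcp=np.array([510.5,-89.5,225])
for dz,col in((-19,(0,0,255)),(0,(0,255,255)),(10,(0,255,0)),(35,(255,255,0)),(54,(255,0,255))):
  for a in(-11,11):
    p=proj(f,tcp+a*ex+12*ey*(1)+[0,0,dz]);q=((p-[x0,y0]+.5)*k).astype(int);cv2.circle(c,tuple(int(v) for v in q),4,col,-1);print(dz,a,p,q)
cv2.imwrite("pics/c1c.png",c)
E
```

```text
-19 -11 [341.00023089 163.45282252] [415 339]
-19 11 [332.97327416 164.40386932] [334 349]
0 -11 [341.34212534 160.83477322] [418 313]
0 11 [333.18981282 161.79880203] [336 322]
10 -11 [341.52636951 159.42373412] [420 299]
10 11 [333.3065055  160.39472999] [338 308]
35 -11 [342.00053844 155.79167505] [425 262]
35 11 [333.60683026 156.78050764] [341 272]
54 -11 [342.37445445 152.9269037 ] [428 234]
54 11 [333.84366353 153.92970601] [343 244]
```

View pics/c1c.png

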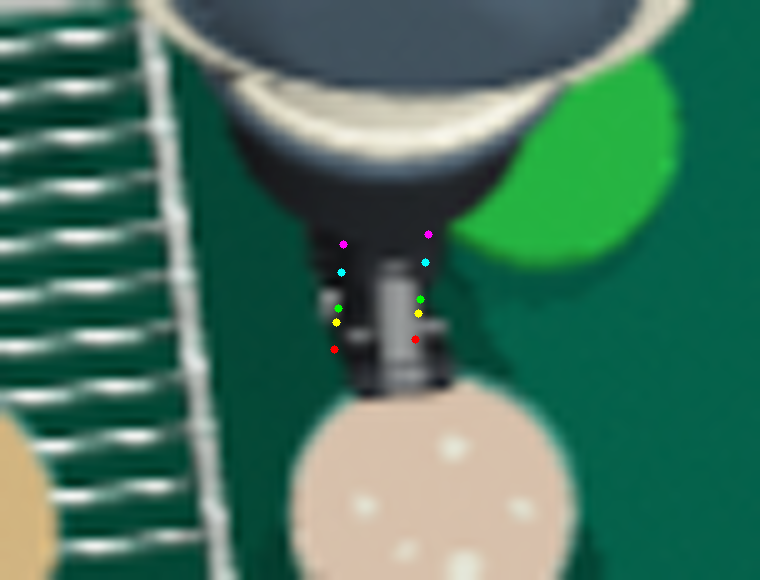

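The picture shows the shut fingers with their tips at about (340,169), a narrow finger and wider bolts some 59 mm above the tip. I'll raise the tool 6 mm so the bolts clear the top wall, then push in small steps.

Request:
jog_arm([
  {"travel":[0.5,-0.05,0.6],"turn":0},
  {"travel":[1.5,-0.15,0.6],"turn":0},
  {"travel":[2.2,-0.23,0.6],"turn":0},
  {"travel":[2.6,-0.27,0.6],"turn":0},
  {"travel":[3,-0.3,0.6],"turn":0},
  {"travel":[3.5,-0.37,0.6],"turn":0},
  {"travel":[4,-0.42,0.6],"turn":0},
  {"travel":[4.5,-0.47,0.6],"turn":0},
  {"travel":[5,-0.52,0.6],"turn":0},
  {"travel":[5.5,-0.58,0.6],"turn":0},
  {"travel":[6,-0.63,0.6],"turn":0},
])

```text
clock: 3.1
position: [571.3, -95.5, 231.2]
tcp_rot: [-0.669, 0.743, 0.0, -0.0]
ft_force: [-1.8, -1.1, -1.1]
finger_gap: 0.001
```

```bash
python3 - <<'E'
from h import *
from rig import get_state
print(get_state()["position"],get_state()["ft_force"])
for n in("top","scene"): snap(n,"2")
a=cv2.imread("pics/top2.png")[100:300,230:480];b=cv2.imread("pics/scene2.png")[80:280,220:470]
cv2.imwrite("pics/c2b.png",cv2.resize(b,None,fx=3,fy=3,interpolation=cv2.INTER_CUBIC))
E
```

```text
[571.32328244 -95.53366026 231.1796392 ] [-1.82667357 -1.14139341 -1.08269929]
```

View pics/c2b.png

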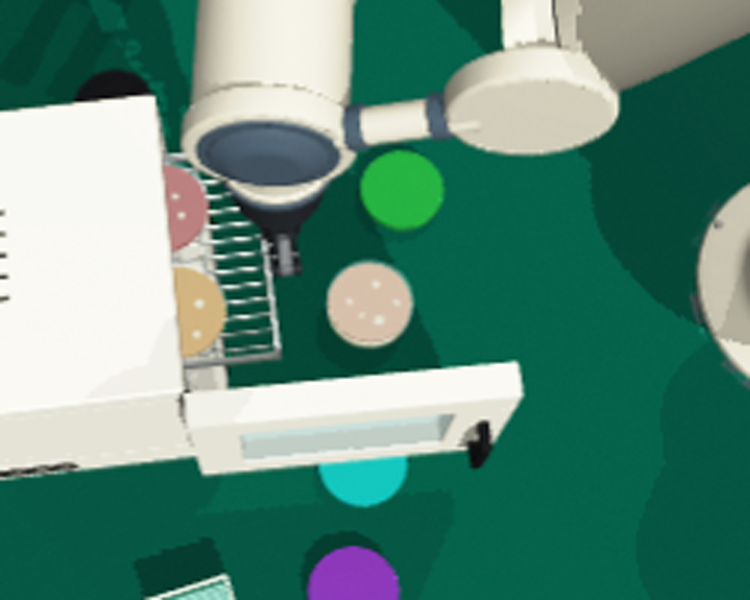

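The flange has moved in about 27 mm, with its corner now at crop (280,355). The dishes ride along and stay flat. The force is about 2 N, so I'll continue.

Request:
jog_arm([
  {"travel":[0.5,-0.05,0],"turn":0},
  {"travel":[1,-0.1,0],"turn":0},
  {"travel":[1.5,-0.16,0],"turn":0},
  {"travel":[2,-0.21,0],"turn":0},
  {"travel":[2.5,-0.26,0],"turn":0},
  {"travel":[3,-0.32,0],"turn":0},
  {"travel":[3.5,-0.37,0],"turn":0},
  {"travel":[4,-0.42,0],"turn":0},
  {"travel":[4.5,-0.47,0],"turn":0},
  {"travel":[5,-0.53,0],"turn":0},
  {"travel":[5.5,-0.58,0],"turn":0},
  {"travel":[6,-0.63,0],"turn":0},
])

```text
clock: 4.4
position: [631.4, -101.9, 231.3]
tcp_rot: [-0.669, 0.743, -0.0, -0.0]
ft_force: [-1.6, -1.0, 0.3]
finger_gap: 0.003
```

Request:
jog_arm([
  {"travel":[0.3,-0.03,0],"turn":0},
  {"travel":[0.6,-0.06,0],"turn":0},
  {"travel":[0.9,-0.09,0],"turn":0},
  {"travel":[1.2,-0.13,0],"turn":0},
  {"travel":[1.5,-0.16,0],"turn":0},
])

```text
clock: 4.9
position: [646.2, -103.4, 231.3]
tcp_rot: [-0.669, 0.743, 0.0, 0.0]
ft_force: [-2.9, -0.6, -0.2]
finger_gap: 0.002
```

Request:
jog_arm([
  {"travel":[0.2,-0.02,0],"turn":0},
  {"travel":[0.4,-0.04,0],"turn":0},
  {"travel":[0.6,-0.06,0],"turn":0},
])

```text
clock: 5.2
position: [652.1, -104.1, 231.3]
tcp_rot: [-0.669, 0.743, 0.0, -0.0]
ft_force: [-1.4, -0.1, -0.3]
finger_gap: -0.001
```

Request:
jog_arm([
  {"travel":[0.1,-0.01,0],"turn":0},
  {"travel":[0.2,-0.02,0],"turn":0},
])

```text
clock: 5.4
position: [654.1, -104.3, 231.3]
tcp_rot: [-0.669, 0.743, -0.0, -0.0]
ft_force: [-0.8, -0.4, -0.6]
finger_gap: -0.001
```

Request:
jog_arm([
  {"travel":[0.1,-0.01,0],"turn":0},
  {"travel":[0.2,-0.02,0],"turn":0},
])

```text
clock: 5.6
position: [654.4, -104.1, 231.0]
tcp_rot: [-0.669, 0.743, 0.001, -0.001]
ft_force: [-20.0, 0.7, 8.8]
finger_gap: -0.0
```

```bash
python3 - <<'E'
from h import *
for n in("top","scene"): snap(n,"3")
a=cv2.imread("pics/top3.png")[120:270,280:460];b=cv2.imread("pics/scene3.png")[110:240,200:330]
cv2.imwrite("pics/c3.png",cv2.resize(b,None,fx=4.6,fy=4.6,interpolation=cv2.INTER_CUBIC))
E
```

```text
(no output)
```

View pics/c3.png

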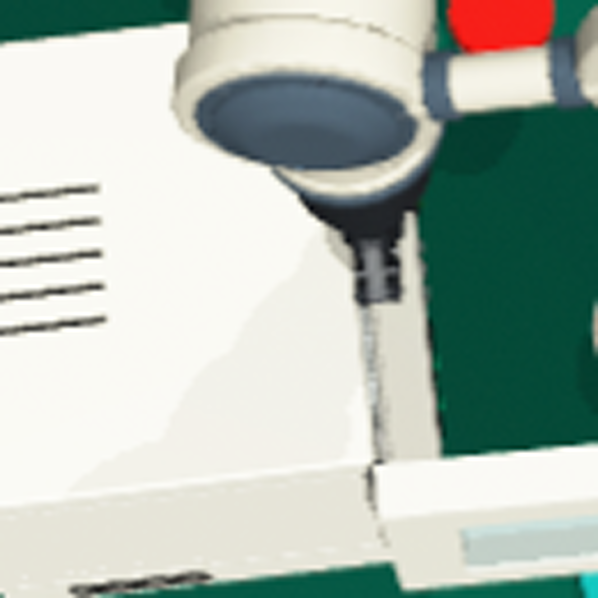

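The scene view shows the fingers at the opening and a thin strip of flange just in front of the roof edge, around (281,182) in full pixels. The -20 N could be the shelf stop or the fingers meeting the top wall. I'll back off and look with a clear view.

Request:
jog_arm([
  {"travel":[-0.5,0.05,0],"turn":0},
  {"travel":[-2,0.2,0],"turn":0},
  {"travel":[-5,0.5,0],"turn":0},
  {"travel":[-9,0.9,1],"turn":0},
  {"travel":[-13,1.3,2],"turn":0},
  {"travel":[-16,1.6,3],"turn":0},
  {"travel":[-18,1.8,3],"turn":0},
  {"travel":[-18,1.8,3],"turn":0},
])

```text
clock: 6.5
position: [474.0, -86.0, 262.0]
tcp_rot: [-0.669, 0.743, -0.0, 0.0]
ft_force: [-0.7, 0.1, 0.2]
finger_gap: -0.002
```

```bash
python3 - <<'E'
from h import *
np.set_printoptions(precision=1,suppress=True)
for n in("top","scene"): f=snap(n,"4"); print(n,-f["R"].T@f["t"])
b=cv2.imread("pics/scene4.png")[100:230,220:350]
cv2.imwrite("pics/c4.png",cv2.resize(b,None,fx=4.6,fy=4.6,interpolation=cv2.INTER_CUBIC))
b=cv2.imread("pics/top4.png")[120:250,280:440]
cv2.imwrite("pics/c4t.png",cv2.resize(b,None,fx=4.6,fy=4.6,interpolation=cv2.INTER_CUBIC))
f=load("scene4")
ex=np.array([.9945,-.1045,0]);ey=np.array([.1045,.9945,0]);m=np.array([671,-107,0])
for y in(100,0,-100):
  print(y,"roof260",proj(f,m+y*ey+[0,0,260]),"wall235",proj(f,m+y*ey+[0,0,235]),"home",proj(f,m+3*ex+y*ey+[0,0,224]),"6 out",proj(f,m-3*ex+y*ey+[0,0,224]))
E
```

```text
top [ 423.6  -16.1 1168.9]
scene [ 657.8  331.9 1302.7]
100 roof260 [279.2 195.6] wall235 [280.1 198.5] home [279.3 199.9] 6 out [281.6 199.6]
0 roof260 [275.4 159.1] wall235 [276.4 162.7] home [275.6 164.3] 6 out [277.9 164.1]
-100 roof260 [271.9 124.5] wall235 [272.8 128.7] home [272.1 130.6] 6 out [274.3 130.3]
```

View pics/c4.png

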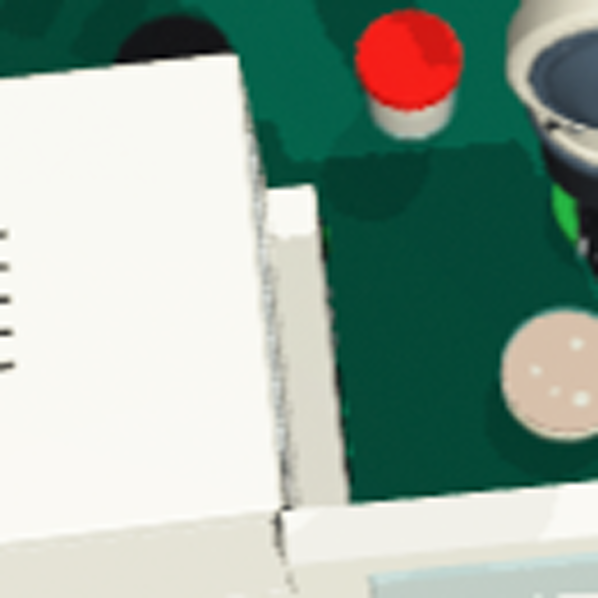

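View pics/c4t.png

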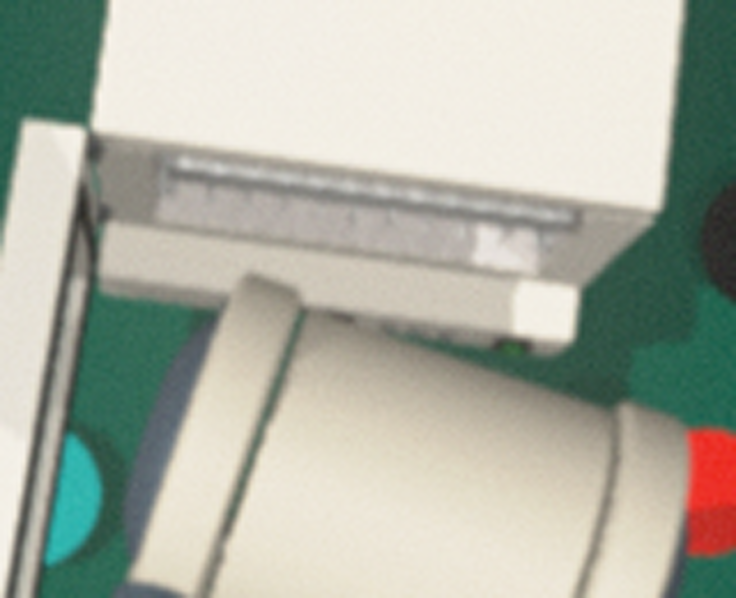

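```bash
python3 - <<'E'
from h import *
np.set_printoptions(precision=1,suppress=True)
t=load("top4");T=lambda x,y:((x+.5)/4.6-.5+280,(y+.5)/4.6-.5+120)
A=plane(t,T(95,132),260);B=plane(t,T(658,212),260);ey=(A-B)/np.linalg.norm(A-B);ex=np.array([ey[1],-ey[0],0]);m=(A+B)/2
print(A,B,np.linalg.norm(A-B),np.degrees(np.arctan2(ex[1],ex[0])),m)
def loc(p): d=p-m; return d@ex,d@ey
for p in[(175,160),(175,170),(175,178),(575,214),(575,222),(575,228)]: print(p,loc(plane(t,T(*p),224)))
# profile across flange in the middle
g=cv2.cvtColor(t["frame"],cv2.COLOR_BGR2GRAY)
for col in(325,345,365,385): print(col,[(r,int(g[r,col]),round(loc(plane(t,(col,r),224))[0],1)) for r in range(148,178)])
for y in(80,0,-80):
    print("pred rows roof/wall235/flange home outer top/bot", [proj(t,m*[1,1,0]+y*ey+x*ex+[0,0,z]) for x,z in((0,260),(0,235),(3,224),(7.5,224),(3,194))])
E
```

```text
[679.6  28.7 260. ] [ 649.4 -243.9  260. ] 274.2376938050282 -6.323159323738121 [ 664.5 -107.6  260. ]
(175, 160) (np.float64(1.3486497175609369), np.float64(98.30710334669004))
(175, 170) (np.float64(-3.7372179361561955), np.float64(97.58155858645159))
(175, 178) (np.float64(-7.8002314193556925), np.float64(97.0019564474425))
(575, 214) (np.float64(2.787308324903655), np.float64(-103.7473530100982))
(575, 222) (np.float64(-1.286411401602448), np.float64(-104.20828402401469))
(575, 228) (np.float64(-4.338422499890773), np.float64(-104.55377564862975))
325 [(148, 240, np.float64(18.8)), (149, 239, np.float64(16.4)), (150, 236, np.float64(14.1)), (151, 220, np.float64(11.7)), (152, 184, np.float64(9.4)), (153, 162, np.float64(7.0)), (154, 164, np.float64(4.7)), (155, 179, np.float64(2.4)), (156, 189, np.float64(0.0)), (157, 162, np.float64(-2.3)), (158, 128, np.float64(-4.7)), (159, 127, np.float64(-7.0)), (160, 137, np.float64(-9.3)), (161, 153, np.float64(-11.7)), (162, 161, np.float64(-14.0)), (163, 167, np.float64(-16.3)), (164, 173, np.float64(-18.7)), (165, 178, np.float64(-21.0)
[... 2907 characters left out ...]
np.float64(-15.1)), (172, 226, np.float64(-17.5)), (173, 227, np.float64(-19.8)), (174, 225, np.float64(-22.1)), (175, 228, np.float64(-24.4)), (176, 224, np.float64(-26.8)), (177, 203, np.float64(-29.1))]
pred rows roof/wall235/flange home outer top/bot [array([325.8, 151.9]), array([325.5, 154.8]), array([325.6, 154.8]), array([325.9, 152.9]), array([325.4, 158.1])]
pred rows roof/wall235/flange home outer top/bot [array([361.5, 157. ]), array([360.4, 159.8]), array([360.1, 159.7]), array([360.3, 157.8]), array([358.8, 162.8])]
pred rows roof/wall235/flange home outer top/bot [array([397.2, 162.1]), array([395.2, 164.7]), array([394.4, 164.6]), array([394.7, 162.7]), array([392.1, 167.6])]
```

```bash
python3 - <<'E'
from h import *
for n,c0,r0 in(("top0",[325,345,365,385],195),("top4",[325,345,365,385],148)):
  g=cv2.cvtColor(load(n)["frame"],cv2.COLOR_BGR2GRAY)
  for c in c0: print(n,c,[(r,int(g[r,c])) for r in range(r0+int((c-325)*.13),r0+24)])
a=cv2.resize(cv2.imread("pics/top0.png")[185:225,300:410],None,fx=7,fy=7,interpolation=cv2.INTER_CUBIC)
b=cv2.resize(cv2.imread("pics/top4.png")[145:185,300:410],None,fx=7,fy=7,interpolation=cv2.INTER_CUBIC)
cv2.imwrite("pics/cmp.png",np.vstack([a,b]))
E
```

```text
top0 325 [(195, 69), (196, 65), (197, 69), (198, 69), (199, 70), (200, 68), (201, 68), (202, 97), (203, 152), (204, 181), (205, 152), (206, 112), (207, 77), (208, 61), (209, 61), (210, 65), (211, 66), (212, 58), (213, 61), (214, 55), (215, 63), (216, 59), (217, 61), (218, 63)]
top0 345 [(197, 67), (198, 67), (199, 72), (200, 71), (201, 75), (202, 72), (203, 81), (204, 79), (205, 110), (206, 158), (207, 172), (208, 142), (209, 104), (210, 73), (211, 63), (212, 64), (213, 59), (214, 61), (215, 63), (216, 57), (217, 63), (218, 58)]
top0 365 [(200, 77), (201, 79), (202, 82), (203, 84), (204, 88), (205, 93), (206, 90), (207, 98), (208, 133), (209, 173), (210, 169), (211, 133), (212, 95), (213, 73), (214, 63), (215, 59), (216, 58), (217, 59), (218, 61)]
top0 385 [(202, 114), (203, 124), (204, 129), (205, 134), (206, 126), (207, 117), (208, 122), (209, 114), (210, 109), (211, 149), (212, 188), (213, 173), (214, 123), (215, 87), (216, 65), (217, 58), (218, 60)]
top4 325 [(148, 240), (149, 239), (150, 236), (151, 220), (152, 184), (153, 162), (154, 164), (155, 179), (156, 189), (157, 162), (1
[... 191 characters left out ...]
1, 238), (152, 238), (153, 236), (154, 219), (155, 174), (156, 162), (157, 164), (158, 180), (159, 179), (160, 148), (161, 133), (162, 143), (163, 164), (164, 178), (165, 182), (166, 182), (167, 180), (168, 181), (169, 180), (170, 179), (171, 179)]
top4 365 [(153, 240), (154, 238), (155, 238), (156, 233), (157, 214), (158, 170), (159, 160), (160, 164), (161, 180), (162, 175), (163, 140), (164, 132), (165, 156), (166, 177), (167, 177), (168, 170), (169, 174), (170, 178), (171, 179)]
top4 385 [(155, 238), (156, 237), (157, 239), (158, 237), (159, 230), (160, 206), (161, 168), (162, 154), (163, 169), (164, 188), (165, 179), (166, 140), (167, 135), (168, 169), (169, 209), (170, 226), (171, 227)]
```

View pics/cmp.png

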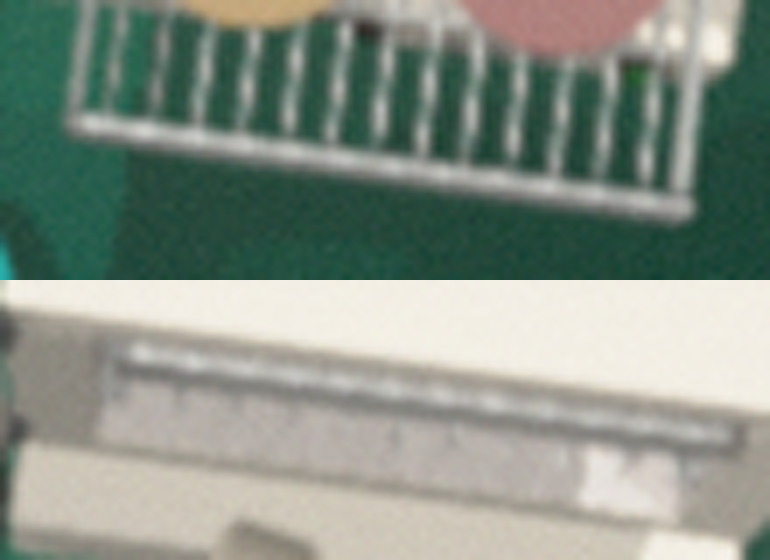

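The shut fingers met the top wall. The top view shows the flange's bright top face still fully visible below the wall edge, and at home it would be hidden, so the shelf is about 5 mm out. I'll turn the gripper 90° with the jaws open along the push direction. That way the finger's back leads, with nothing above the tip ahead of it. Then I'll check the shape by camera.

Request:
jog_arm([
  {"travel":[0,0,0.5],"turn":8},
  {"travel":[0,0,1],"turn":16},
  {"travel":[0,0,1],"turn":24},
  {"travel":[0,0,1],"turn":32},
  {"travel":[0,0,1],"turn":40},
  {"travel":[0,0,1],"turn":48},
  {"travel":[0,0,1],"turn":56},
  {"travel":[0,0,1],"turn":64},
  {"travel":[0,0,1],"turn":72},
  {"travel":[0,0,1],"turn":80},
  {"travel":[0,0,1],"turn":87},
  {"travel":[0,0,1],"turn":89.8},
], grip=1)

```text
clock: 7.8
position: [477.1, -86.6, 271.1]
tcp_rot: [0.999, -0.051, 0.0, -0.0]
ft_force: [0.4, 0.2, -0.2]
finger_gap: 1.0
```

```bash
python3 - <<'E'
from h import *
from rig import get_state
s=get_state();print(s["position"],s["tcp_rot"],s["finger_gap"])
f=snap("scene","5");snap("top","5")
cv2.imwrite("pics/c5.png",cv2.resize(f["frame"][70:220,270:460],None,fx=4,fy=4,interpolation=cv2.INTER_CUBIC))
ex=np.array([.9945,-.1045,0])
for dz in(-6,0,54): print(dz,[proj(f,s["position"]+a*ex+[0,0,dz]) for a in(57,-57)])
E
```

```text
[477.13135811 -86.60606747 271.08777323] [ 9.98685407e-01 -5.12581680e-02  2.41146253e-04 -1.25826277e-07] 1.0000500445471525
-6 [array([328.22503298, 152.11584132]), array([371.65256208, 147.03044274])]
0 [array([328.27152523, 151.20054356]), array([371.91996432, 146.09316224])]
54 [array([328.71218844, 142.52187737]), array([374.45381678, 137.20867591])]
```

View pics/c5.png

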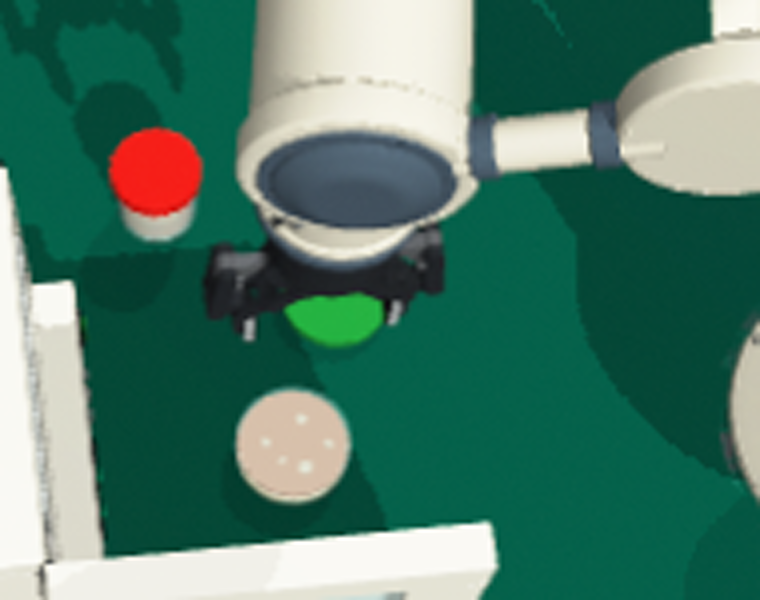

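```bash
python3 - <<'E'
from h import *
ex=np.array([.9945,-.1045,0]);ey=np.array([.1045,.9945,0])
f=load("scene5");tcp=np.array([477.1,-86.6,271.1])
cv2.imwrite("pics/c5b.png",cv2.resize(f["frame"][118:162,315:385],None,fx=11,fy=11,interpolation=cv2.INTER_CUBIC))
def hit(f,px,p0,n):
    o,d=ray(f,px);s=((p0-o)@n)/(d@n);X=o+s*d-tcp;return round(X@ex,1),round(X@ey,1),round(X[2],1)
for nm,p in dict(tipL=(248,340),tipLo=(241,338),knL=(207,317),knLb=(232,318),tipR=(393,325),knR=(440,290)).items():
    px=((p[0]+.5)/4-.5+270,(p[1]+.5)/4-.5+70)
    print(nm,[hit(f,px,tcp+o*ey,ey) for o in(0,11)])
E
```

```text
tipL [(np.float64(47.6), np.float64(-0.0), np.float64(-25.6)), (np.float64(49.8), np.float64(11.0), np.float64(1.1))]
tipLo [(np.float64(52.4), np.float64(-0.0), np.float64(-20.8)), (np.float64(54.5), np.float64(11.0), np.float64(5.8))]
knL [(np.float64(75.1), np.float64(-0.0), np.float64(20.2)), (np.float64(76.6), np.float64(11.0), np.float64(45.8))]
knLb [(np.float64(59.0), np.float64(0.0), np.float64(13.9)), (np.float64(60.9), np.float64(11.0), np.float64(39.7))]
tipR [(np.float64(-49.5), np.float64(0.0), np.float64(-29.1)), (np.float64(-44.8), np.float64(11.0), np.float64(-2.3))]
knR [(np.float64(-74.5), np.float64(-0.0), np.float64(19.9)), (np.float64(-69.2), np.float64(11.0), np.float64(45.5))]
```

View pics/c5b.png

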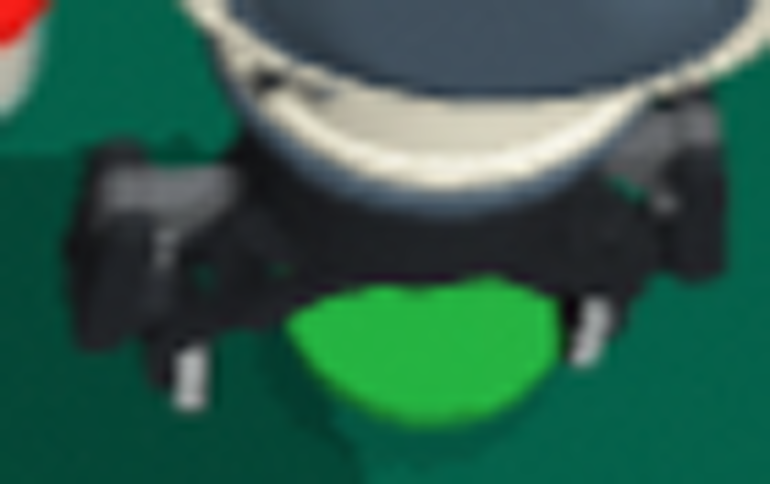

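In the crop, the open finger's back is straight from the tip at about (332,155) up to the knuckle, which starts about 46–48 mm above the tip. With the tip at z≈218 mm the knuckle should pass over the 260 mm roof. I'll approach and watch the force.

Request:
jog_arm([
  {"travel":[2,-0.2,-1],"turn":0},
  {"travel":[5,-0.5,-2.5],"turn":0},
  {"travel":[8,-0.8,-4],"turn":0},
  {"travel":[10,-1.1,-4.6],"turn":0},
  {"travel":[10.5,-1.15,-4.6],"turn":0},
  {"travel":[10.5,-1.15,-4.6],"turn":0},
])

```text
clock: 8.5
position: [581.4, -97.9, 225.0]
tcp_rot: [0.999, -0.054, -0.0, -0.0]
ft_force: [-0.8, 0.2, -0.7]
finger_gap: 1.001
```

```bash
python3 - <<'E'
from h import *
from rig import get_state
s=get_state();print(s["position"],s["ft_force"])
f=snap("scene","6")
cv2.imwrite("pics/c6.png",cv2.resize(f["frame"][90:220,240:420],None,fx=4.4,fy=4.4,interpolation=cv2.INTER_CUBIC))
E
```

```text
[581.42594876 -97.90769736 224.95050979] [-0.82451899  0.19664503 -0.65243066]
```

View pics/c6.png

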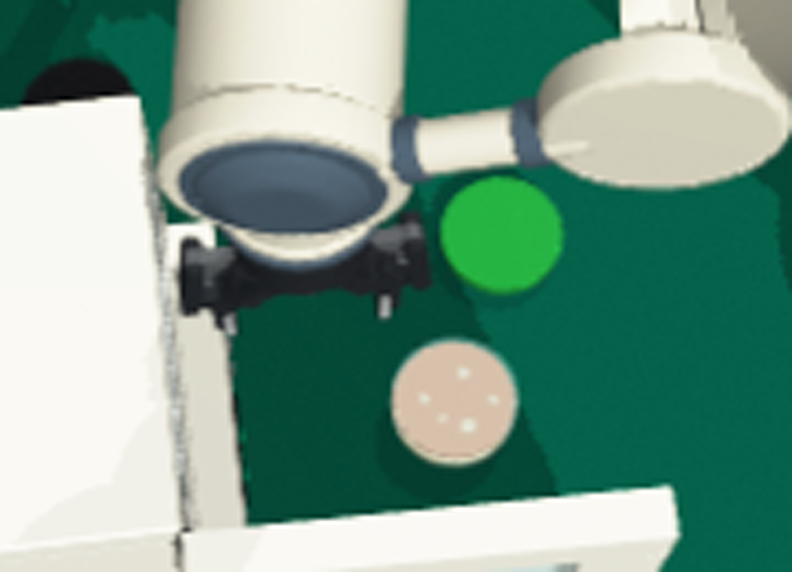

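Request:
jog_arm([
  {"travel":[0.3,-0.03,0],"turn":0},
  {"travel":[0.6,-0.06,0],"turn":0},
  {"travel":[0.9,-0.09,0],"turn":0},
])

```text
clock: 8.85
position: [590.0, -98.9, 225.8]
tcp_rot: [0.999, -0.054, 0.0, 0.0]
ft_force: [-0.1, 0.3, -0.2]
finger_gap: 1.001
```

Request:
jog_arm([
  {"travel":[0.2,-0.02,0],"turn":0},
  {"travel":[0.4,-0.04,0],"turn":0},
])

```text
clock: 9.05
position: [594.1, -99.3, 225.4]
tcp_rot: [0.999, -0.054, 0.0, 0.0]
ft_force: [-0.5, 0.2, -0.0]
finger_gap: 1.0
```

Request:
jog_arm([
  {"travel":[0.2,-0.02,0],"turn":0},
  {"travel":[0.4,-0.04,0],"turn":0},
])

```text
clock: 9.25
position: [598.1, -99.6, 225.3]
tcp_rot: [0.999, -0.054, -0.0, -0.0]
ft_force: [-0.3, 0.2, -0.1]
finger_gap: 1.002
```

Request:
jog_arm([
  {"travel":[0.2,-0.02,0],"turn":0},
  {"travel":[0.4,-0.04,0],"turn":0},
  {"travel":[0.6,-0.06,0],"turn":0},
])

```text
clock: 9.55
position: [604.1, -100.2, 225.3]
tcp_rot: [0.999, -0.054, -0.0, -0.0]
ft_force: [0.6, 0.3, -0.4]
finger_gap: 1.001
```

Request:
jog_arm([
  {"travel":[0.1,-0.01,0],"turn":0},
  {"travel":[0.2,-0.02,0],"turn":0},
])

```text
clock: 9.75
position: [606.0, -100.4, 225.2]
tcp_rot: [0.999, -0.054, -0.0, -0.0]
ft_force: [-0.8, -0.3, 0.2]
finger_gap: 1.003
```

Request:
jog_arm([
  {"travel":[0.1,-0.01,0],"turn":0},
  {"travel":[0.2,-0.02,0],"turn":0},
])

```text
clock: 9.95
position: [606.6, -100.4, 225.2]
tcp_rot: [0.999, -0.054, -0.002, -0.0]
ft_force: [-17.5, 0.7, 9.6]
finger_gap: 1.0
```

Request:
jog_arm([
  {"travel":[0.1,-0.01,0],"turn":0},
  {"travel":[0.2,-0.02,0],"turn":0},
])

```text
clock: 10.15
position: [606.8, -100.4, 225.1]
tcp_rot: [0.999, -0.054, -0.003, -0.0]
ft_force: [-34.0, 2.5, 18.7]
finger_gap: 1.0
```

Request:
jog_arm([
  {"travel":[-0.8,0.08,0],"turn":0},
  {"travel":[-2,0.2,0],"turn":0},
  {"travel":[-6,0.6,1],"turn":0},
  {"travel":[-11,1.1,3],"turn":0},
  {"travel":[-15,1.5,4],"turn":0},
  {"travel":[-15,1.5,4],"turn":0},
])

```text
clock: 10.75
position: [455.7, -85.0, 266.5]
tcp_rot: [0.999, -0.054, -0.0, 0.0]
ft_force: [-0.3, 0.2, -0.8]
finger_gap: 1.001
```

```bash
python3 - <<'E'
from h import *
for n in("top","scene"): snap(n,"7")
a=cv2.resize(cv2.imread("pics/top4.png")[145:185,300:410],None,fx=7,fy=7,interpolation=cv2.INTER_CUBIC)
b=cv2.resize(cv2.imread("pics/top7.png")[145:185,300:410],None,fx=7,fy=7,interpolation=cv2.INTER_CUBIC)
cv2.imwrite("pics/cmp7.png",np.vstack([a,b]))
for n in("top4","top7"):
  g=cv2.cvtColor(load(n)["frame"],cv2.COLOR_BGR2GRAY)
  for c in(325,345,365,385): print(n,c,[(r,int(g[r,c])) for r in range(150+int((c-325)*.13),164+int((c-325)*.13))])
E
```

```text
top4 325 [(150, 236), (151, 220), (152, 184), (153, 162), (154, 164), (155, 179), (156, 189), (157, 162), (158, 128), (159, 127), (160, 137), (161, 153), (162, 161), (163, 167)]
top4 345 [(152, 238), (153, 236), (154, 219), (155, 174), (156, 162), (157, 164), (158, 180), (159, 179), (160, 148), (161, 133), (162, 143), (163, 164), (164, 178), (165, 182)]
top4 365 [(155, 238), (156, 233), (157, 214), (158, 170), (159, 160), (160, 164), (161, 180), (162, 175), (163, 140), (164, 132), (165, 156), (166, 177), (167, 177), (168, 170)]
top4 385 [(157, 239), (158, 237), (159, 230), (160, 206), (161, 168), (162, 154), (163, 169), (164, 188), (165, 179), (166, 140), (167, 135), (168, 169), (169, 209), (170, 226)]
top7 325 [(150, 235), (151, 222), (152, 181), (153, 162), (154, 162), (155, 180), (156, 190), (157, 160), (158, 130), (159, 123), (160, 142), (161, 154), (162, 162), (163, 167)]
top7 345 [(152, 240), (153, 235), (154, 217), (155, 176), (156, 158), (157, 162), (158, 176), (159, 179), (160, 146), (161, 130), (162, 141), (163, 163), (164, 180), (165, 178)]
top7 365 [(155, 238), (156, 233), (157, 213), (158, 170), (159, 156), (160, 164), (161, 183), (162, 176), (163, 139), (164, 135), (165, 159), (166, 179), (167, 173), (168, 173)]
top7 385 [(157, 237), (158, 237), (159, 231), (160, 204), (161, 168), (162, 151), (163, 165), (164, 188), (165, 183), (166, 139), (167, 132), (168, 167), (169, 207), (170, 225)]
```

View pics/cmp7.png

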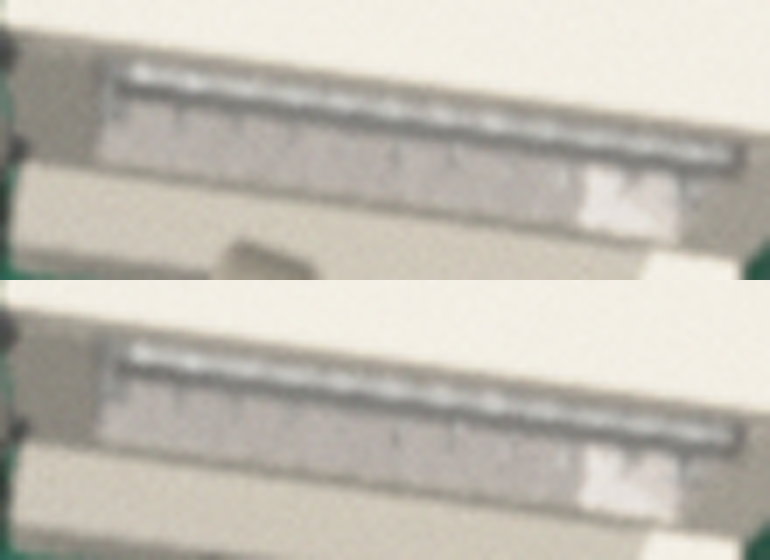

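Even at 34 N in the other orientation the shelf did not move. Both crops show the flange's bright top edge at the same place, row ≈155.8 at column 325, so the finger is again stopped by the top wall. The views put the shelf about 3–6 mm out. I'll retry with shut fingers and the tip as high as the flange allows, z≈221 mm, where the finger is slimmest across the wall band.

Request:
jog_arm([
  {"travel":[0,0,0],"turn":-8},
  {"travel":[1,-0.1,0],"turn":-16},
  {"travel":[3,-0.3,0],"turn":-24},
  {"travel":[5,-0.5,0],"turn":-32},
  {"travel":[7,-0.7,0],"turn":-40},
  {"travel":[8,-0.8,0],"turn":-48},
  {"travel":[9,-0.9,0],"turn":-56},
  {"travel":[10,-1,0],"turn":-64},
  {"travel":[10,-1,-0.5],"turn":-72},
  {"travel":[10,-1,-1],"turn":-80},
  {"travel":[10,-1,-2],"turn":-88},
  {"travel":[10,-1,-2.6],"turn":-90},
], grip=0)

```text
clock: 12.05
position: [561.0, -95.9, 238.0]
tcp_rot: [-0.666, 0.746, 0.0, -0.0]
ft_force: [-0.4, 0.5, -0.0]
finger_gap: -0.001
```

Request:
jog_arm([
  {"travel":[2,-0.2,0],"turn":0},
  {"travel":[5,-0.5,0],"turn":0},
  {"travel":[7,-0.7,0],"turn":0},
  {"travel":[8,-0.8,0],"turn":0},
  {"travel":[8,-0.8,0],"turn":0},
])

```text
clock: 12.55
position: [641.2, -103.9, 238.3]
tcp_rot: [-0.668, 0.744, 0.0, -0.0]
ft_force: [-0.2, -0.0, -0.1]
finger_gap: -0.0
```

Request:
jog_arm([
  {"travel":[0.4,-0.04,0.15],"turn":0},
  {"travel":[0.8,-0.08,0.2],"turn":0},
  {"travel":[1.1,-0.11,0.2],"turn":0},
])

```text
clock: 12.85
position: [651.0, -105.0, 241.7]
tcp_rot: [-0.668, 0.744, -0.0, 0.0]
ft_force: [-0.4, -0.9, -0.1]
finger_gap: 0.001
```

Request:
jog_arm([
  {"travel":[0.1,-0.01,0],"turn":0},
  {"travel":[0.2,-0.02,0],"turn":0},
])

```text
clock: 13.05
position: [652.9, -105.1, 241.3]
tcp_rot: [-0.668, 0.744, 0.0, 0.0]
ft_force: [-0.5, -0.0, -0.1]
finger_gap: -0.001
```

Request:
jog_arm([
  {"travel":[0.1,-0.01,0],"turn":0},
])

```text
clock: 13.15
position: [653.9, -105.2, 241.3]
tcp_rot: [-0.668, 0.744, 0.0, -0.0]
ft_force: [0.7, 0.3, 0.6]
finger_gap: -0.0
```

Request:
jog_arm([
  {"travel":[0.1,-0.01,-0.1],"turn":0},
])

```text
clock: 13.25
position: [655.0, -105.3, 240.4]
tcp_rot: [-0.668, 0.744, -0.0, 0.0]
ft_force: [-2.4, 0.0, 3.2]
finger_gap: 0.0
```

Request:
jog_arm([
  {"travel":[0.1,-0.01,0],"turn":0},
])

```text
clock: 13.35
position: [656.0, -105.4, 240.4]
tcp_rot: [-0.668, 0.744, -0.0, -0.0]
ft_force: [-1.1, 0.3, 3.3]
finger_gap: -0.004
```

Request:
jog_arm([
  {"travel":[0.1,-0.01,0],"turn":0},
])

```text
clock: 13.45
position: [656.8, -105.5, 240.4]
tcp_rot: [-0.668, 0.744, 0.0, -0.0]
ft_force: [-11.3, 0.6, 11.2]
finger_gap: -0.001
```

Request:
jog_arm([
  {"travel":[-0.2,0.02,0],"turn":0},
  {"travel":[-1.5,0.15,0],"turn":0},
  {"travel":[-5,0.5,0],"turn":0},
  {"travel":[-10,1,1],"turn":0},
  {"travel":[-14,1.4,1.5],"turn":0},
  {"travel":[-14,1.4,1.5],"turn":0},
])

```text
clock: 14.05
position: [512.4, -90.6, 255.8]
tcp_rot: [-0.668, 0.744, 0.001, -0.001]
ft_force: [-0.4, 0.1, -0.2]
finger_gap: 0.002
```

```bash
python3 - <<'E'
from h import *
for n in("top","scene"): snap(n,"8")
a=cv2.resize(cv2.imread("pics/top4.png")[145:185,300:410],None,fx=7,fy=7,interpolation=cv2.INTER_CUBIC)
b=cv2.resize(cv2.imread("pics/top8.png")[145:185,300:410],None,fx=7,fy=7,interpolation=cv2.INTER_CUBIC)
cv2.imwrite("pics/cmp8.png",np.vstack([a,b]))
for n in("top7","top8"):
  g=cv2.cvtColor(load(n)["frame"],cv2.COLOR_BGR2GRAY)
  for c in(325,345,365,385): print(n,c,[(r,int(g[r,c])) for r in range(150+int((c-325)*.13),164+int((c-325)*.13))])
E
```

```text
top7 325 [(150, 235), (151, 222), (152, 181), (153, 162), (154, 162), (155, 180), (156, 190), (157, 160), (158, 130), (159, 123), (160, 142), (161, 154), (162, 162), (163, 167)]
top7 345 [(152, 240), (153, 235), (154, 217), (155, 176), (156, 158), (157, 162), (158, 176), (159, 179), (160, 146), (161, 130), (162, 141), (163, 163), (164, 180), (165, 178)]
top7 365 [(155, 238), (156, 233), (157, 213), (158, 170), (159, 156), (160, 164), (161, 183), (162, 176), (163, 139), (164, 135), (165, 159), (166, 179), (167, 173), (168, 173)]
top7 385 [(157, 237), (158, 237), (159, 231), (160, 204), (161, 168), (162, 151), (163, 165), (164, 188), (165, 183), (166, 139), (167, 132), (168, 167), (169, 207), (170, 225)]
top8 325 [(150, 235), (151, 220), (152, 183), (153, 166), (154, 182), (155, 200), (156, 176), (157, 132), (158, 118), (159, 141), (160, 156), (161, 158), (162, 161), (163, 168)]
top8 345 [(152, 239), (153, 236), (154, 217), (155, 172), (156, 144), (157, 137), (158, 140), (159, 150), (160, 155), (161, 158), (162, 160), (163, 163), (164, 161), (165, 159)]
top8 365 [(155, 237), (156, 231), (157, 212), (158, 172), (159, 165), (160, 179), (161, 178), (162, 146), (163, 134), (164, 147), (165, 159), (166, 151), (167, 143), (168, 145)]
top8 385 [(157, 240), (158, 237), (159, 229), (160, 205), (161, 167), (162, 161), (163, 177), (164, 173), (165, 139), (166, 128), (167, 153), (168, 193), (169, 217), (170, 223)]
```

View pics/cmp8.png

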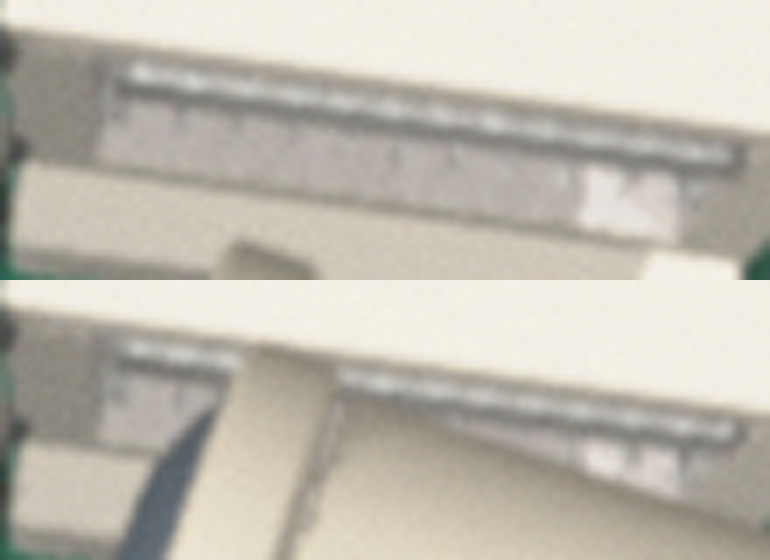

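The flange moved in about 2 mm more. Its edge is now at row ≈156.3 at column 325, up from 157.1. The pad sides are now flush with the wall plane, which is as deep as a vertical finger can push, leaving about 3–4 mm. The dishes went in with the shelf. Next is the door: over it to its outer side, turning as I go.

Request:
jog_arm([
  {"travel":[0,0,3.5],"turn":8},
  {"travel":[0,0,7],"turn":16},
  {"travel":[0,3,8],"turn":24},
  {"travel":[0,6,8],"turn":32},
  {"travel":[-0.5,9,8],"turn":40},
  {"travel":[-1,12,8],"turn":48},
  {"travel":[-1.5,15,8],"turn":56},
  {"travel":[-2,18,8],"turn":64},
  {"travel":[-2,21,8],"turn":72},
  {"travel":[-2,23.5,8],"turn":80},
  {"travel":[-2,24,8],"turn":88},
  {"travel":[-2,24,8],"turn":88.6},
])

```text
clock: 15.35
position: [497.9, 149.7, 335.0]
tcp_rot: [0.998, -0.064, 0.0, -0.0]
ft_force: [0.8, -0.8, -0.3]
finger_gap: 0.001
```

```bash
python3 - <<'E'
from h import *
from rig import get_state
s=get_state();print(s["position"],s["tcp_rot"])
for n in("top","scene"): snap(n,"9")
a=cv2.imread("pics/top9.png")[100:300,230:480];b=cv2.imread("pics/scene9.png")[90:290,220:470]
cv2.imwrite("pics/c9.png",cv2.resize(np.hstack([a,b]),None,fx=1.6,fy=1.6,interpolation=cv2.INTER_CUBIC))
E
```

```text
[497.92591568 149.71461085 335.00471098] [ 9.97973024e-01 -6.36382001e-02  1.13951320e-04 -9.54385762e-05]
```

View pics/c9.png

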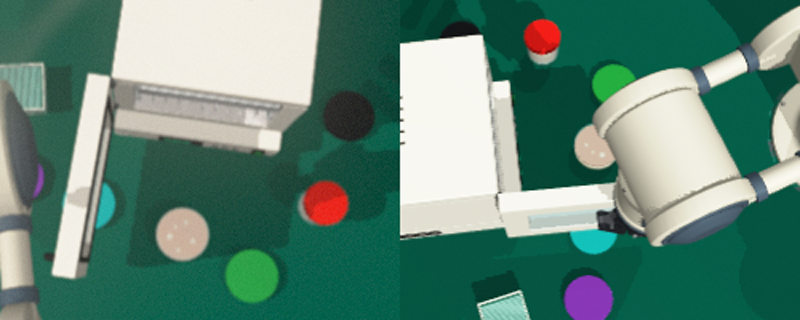

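```bash
python3 - <<'E'
from h import *
from scipy.ndimage import map_coordinates
for n in("top4","top7","top9"):
    g=cv2.cvtColor(load(n)["frame"],cv2.COLOR_BGR2GRAY).astype(float)
    acc=[]
    for c in range(322,392):
        r0=145+int((c-325)*.142)
        col=g[:,c]
        r=next(r for r in range(r0,r0+20) if col[r]>=200>col[r+1]); e=r+(col[r]-200)/(col[r]-col[r+1])
        acc.append(map_coordinates(col,[np.arange(e-2,e+12,.5)],order=1))
    print(n,[(round(-2+i*.5,1),int(v)) for i,v in enumerate(np.median(acc,0))])
E
```

```text
top4 [(-2.0, 237), (-1.5, 234), (-1.0, 227), (-0.5, 217), (0.0, 200), (0.5, 180), (1.0, 167), (1.5, 161), (2.0, 160), (2.5, 164), (3.0, 172), (3.5, 181), (4.0, 184), (4.5, 181), (5.0, 169), (5.5, 154), (6.0, 142), (6.5, 134), (7.0, 134), (7.5, 139), (8.0, 149), (8.5, 160), (9.0, 168), (9.5, 173), (10.0, 176), (10.5, 177), (11.0, 177), (11.5, 176)]
top7 [(-2.0, 236), (-1.5, 234), (-1.0, 227), (-0.5, 217), (0.0, 200), (0.5, 180), (1.0, 167), (1.5, 160), (2.0, 159), (2.5, 164), (3.0, 171), (3.5, 180), (4.0, 184), (4.5, 182), (5.0, 171), (5.5, 155), (6.0, 141), (6.5, 133), (7.0, 134), (7.5, 139), (8.0, 149), (8.5, 159), (9.0, 167), (9.5, 173), (10.0, 175), (10.5, 176), (11.0, 176), (11.5, 176)]
top9 [(-2.0, 236), (-1.5, 234), (-1.0, 227), (-0.5, 217), (0.0, 200), (0.5, 180), (1.0, 168), (1.5, 163), (2.0, 166), (2.5, 173), (3.0, 182), (3.5, 183), (4.0, 176), (4.5, 162), (5.0, 147), (5.5, 135), (6.0, 133), (6.5, 134), (7.0, 142), (7.5, 152), (8.0, 161), (8.5, 170), (9.0, 174), (9.5, 175), (10.0, 176), (10.5, 176), (11.0, 176), (11.5, 176)]
```

Request:
jog_arm([
  {"travel":[-0.2,0,-3],"turn":0},
  {"travel":[-0.4,0,-7],"turn":0},
  {"travel":[-0.4,-0.5,-9.5],"turn":0},
  {"travel":[-0.5,-1.5,-10.3],"turn":0},
  {"travel":[-0.6,-2.5,-10.3],"turn":0},
  {"travel":[-0.6,-3,-10.3],"turn":0},
])

```text
clock: 16.05
position: [491.7, 117.2, 233.4]
tcp_rot: [0.998, -0.067, 0.001, -0.0]
ft_force: [0.6, 0.4, 0.1]
finger_gap: -0.003
```

```bash
python3 - <<'E'
import numpy as np
H=np.array([683,31]);c0=np.array([491.7,117.2])
for phi in list(range(91,-1,-7))+[0,-1,-2]:
    a=np.radians(-96-phi);d=np.array([np.cos(a),np.sin(a)]);n=np.array([d[1],-d[0]])
    n=n if True else -n
    p=H+200*d+43*n
    print(phi,p.round(1),((p-c0)/10).round(2),"turn",91.4-phi)
E
```

```text
91 [489.7  98.1] [-0.2  -1.91] turn 0.4000000000000057
84 [483.  74.] [-0.87 -4.32] turn 7.400000000000006
77 [479.3  49.3] [-1.24 -6.79] turn 14.400000000000006
70 [478.5  24.3] [-1.32 -9.29] turn 21.400000000000006
63 [480.9  -0.5] [ -1.08 -11.77] turn 28.400000000000006
56 [486.2 -24.9] [ -0.55 -14.21] turn 35.400000000000006
49 [494.5 -48.5] [  0.28 -16.57] turn 42.400000000000006
42 [505.6 -70.9] [  1.39 -18.81] turn 49.400000000000006
35 [519.3 -91.7] [  2.76 -20.89] turn 56.400000000000006
28 [ 535.5 -110.8] [  4.38 -22.8 ] turn 63.400000000000006
21 [ 553.9 -127.7] [  6.22 -24.49] turn 70.4
14 [ 574.2 -142.2] [  8.25 -25.94] turn 77.4
7 [ 596.1 -154.2] [ 10.44 -27.14] turn 84.4
0 [ 619.3 -163.4] [ 12.76 -28.06] turn 91.4
0 [ 619.3 -163.4] [ 12.76 -28.06] turn 91.4
-1 [ 622.7 -164.5] [ 13.1  -28.17] turn 92.4
-2 [ 626.2 -165.5] [ 13.45 -28.27] turn 93.4
```

Request:
jog_arm([
  {"travel":[-0.1,-1,0],"turn":0.4},
  {"travel":[-0.2,-1.9,0],"turn":0.4},
  {"travel":[-0.4,-2.7,0],"turn":2.4},
  {"travel":[-0.65,-3.5,0],"turn":4.9},
  {"travel":[-0.87,-4.32,0],"turn":7.4},
  {"travel":[-1.07,-5.5,0],"turn":10.9},
  {"travel":[-1.24,-6.79,0],"turn":14.4},
  {"travel":[-1.3,-8.04,0],"turn":17.9},
  {"travel":[-1.32,-9.29,0],"turn":21.4},
  {"travel":[-1.22,-10.5,0],"turn":24.9},
  {"travel":[-1.08,-11.77,0],"turn":28.4},
])

```text
clock: 17.15
position: [480.2, -0.1, 232.9]
tcp_rot: [0.983, 0.182, 0.0, 0.0]
ft_force: [0.2, 1.2, -0.6]
finger_gap: -0.002
```

```bash
python3 - <<'E'
from h import *
from rig import get_state
s=get_state();print(s["position"],s["ft_force"],s["joint_positions"])
for n in("top","scene"): snap(n,"10")
a=cv2.imread("pics/top10.png")[100:300,230:480];b=cv2.imread("pics/scene10.png")[90:290,220:470]
cv2.imwrite("pics/c10.png",cv2.resize(np.hstack([a,b]),None,fx=1.6,fy=1.6,interpolation=cv2.INTER_CUBIC))
E
```

```text
[ 4.80151403e+02 -6.46106405e-02  2.32875205e+02] [ 0.17236963  1.24773014 -0.59802492] [-1.24666170e-01  3.12072308e-01  1.71565018e+00  1.39552777e-04
  1.11308713e+00 -4.90608297e-01]
```

View pics/c10.png

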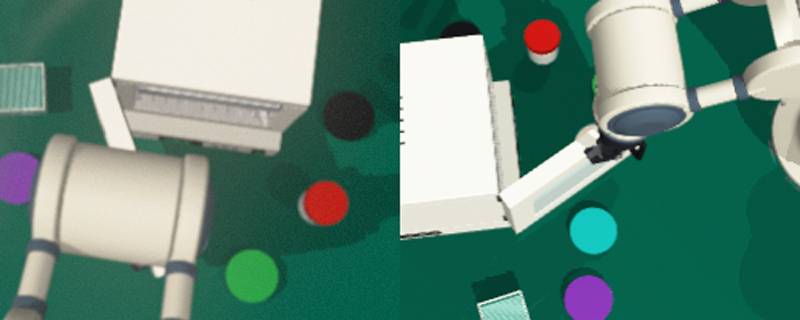

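The door follows, now at about 63°. I'll continue along the arc.

Request:
jog_arm([
  {"travel":[0.23,-1.23,0],"turn":3.5},
  {"travel":[0.53,-2.44,0],"turn":7},
  {"travel":[0.92,-3.64,0],"turn":10.5},
  {"travel":[1.36,-4.8,0],"turn":14},
  {"travel":[1.88,-5.94,0],"turn":17.5},
  {"travel":[2.47,-7.04,0],"turn":21},
  {"travel":[3.12,-8.1,0],"turn":24.5},
  {"travel":[3.84,-9.12,0],"turn":28},
  {"travel":[4.62,-10.1,0],"turn":31.5},
  {"travel":[5.46,-11.03,0],"turn":35},
  {"travel":[6.2,-11.75,0],"turn":38},
])

```text
clock: 18.35
position: [542.4, -116.9, 232.6]
tcp_rot: [0.871, 0.491, 0.0, 0.0]
ft_force: [-1.0, 0.6, 0.6]
finger_gap: -0.001
```

Request:
jog_arm([
  {"travel":[0.5,-0.5,0],"turn":2},
  {"travel":[1.1,-0.97,0],"turn":4},
  {"travel":[1.6,-1.35,0],"turn":6},
  {"travel":[2.1,-1.72,0],"turn":7.5},
  {"travel":[2.6,-2.08,0],"turn":9.3},
  {"travel":[3.13,-2.42,0],"turn":11},
  {"travel":[3.74,-2.78,0],"turn":13},
  {"travel":[4.36,-3.13,0],"turn":15},
  {"travel":[5,-3.46,0],"turn":17},
  {"travel":[5.48,-3.68,0],"turn":18.5},
  {"travel":[5.98,-3.9,0],"turn":20},
])

```text
clock: 19.45
position: [602.2, -155.7, 232.4]
tcp_rot: [0.772, 0.635, 0.0, -0.0]
ft_force: [-1.5, -0.4, -0.3]
finger_gap: -0.003
```

Request:
jog_arm([
  {"travel":[0.2,-0.08,0],"turn":0.6},
  {"travel":[0.4,-0.16,0],"turn":1.2},
])

```text
clock: 19.65
position: [606.1, -157.3, 232.3]
tcp_rot: [0.766, 0.643, -0.0, -0.0]
ft_force: [-1.2, -0.2, 0.1]
finger_gap: -0.002
```

Request:
jog_arm([
  {"travel":[0.2,-0.08,0],"turn":0.6},
  {"travel":[0.4,-0.16,0],"turn":1.2},
])

```text
clock: 19.85
position: [610.0, -158.9, 232.3]
tcp_rot: [0.759, 0.651, 0.0, -0.0]
ft_force: [-0.9, 0.4, -0.4]
finger_gap: 0.003
```

Request:
jog_arm([
  {"travel":[0.2,-0.07,0],"turn":0.6},
  {"travel":[0.3,-0.1,0],"turn":0.9},
])

```text
clock: 20.05
position: [613.2, -160.0, 232.3]
tcp_rot: [0.754, 0.657, -0.0, 0.0]
ft_force: [-0.7, -0.1, -0.2]
finger_gap: 0.003
```

Request:
jog_arm([
  {"travel":[0.1,-0.04,0],"turn":0.5},
  {"travel":[0.2,-0.07,0],"turn":1},
])

```text
clock: 20.25
position: [615.0, -160.7, 232.3]
tcp_rot: [0.748, 0.664, -0.0, 0.0]
ft_force: [-1.6, -0.5, -0.1]
finger_gap: -0.001
```

Request:
jog_arm([
  {"travel":[0.1,-0.03,0],"turn":0.3},
  {"travel":[0.2,-0.06,0],"turn":0.5},
])

```text
clock: 20.45
position: [616.1, -161.0, 232.1]
tcp_rot: [0.745, 0.667, -0.001, -0.001]
ft_force: [-13.1, 1.6, 5.9]
finger_gap: 0.002
```

Request:
jog_arm([
  {"travel":[0.1,-0.03,0],"turn":0},
  {"travel":[0.2,-0.06,0],"turn":0},
])

```text
clock: 20.65
position: [616.1, -161.1, 231.8]
tcp_rot: [0.745, 0.667, -0.002, -0.003]
ft_force: [-28.9, 3.8, 12.7]
finger_gap: -0.002
```

The door met a hard stop at 29 N. A shelf with 1.5 N of friction would have given way, so this is the door's own stop. I'll back off and check.

Request:
jog_arm([
  {"travel":[-0.5,0.05,0],"turn":0},
  {"travel":[-2,0.2,0],"turn":0},
  {"travel":[-5,0.5,1],"turn":0},
  {"travel":[-9,0.5,4],"turn":0},
  {"travel":[-13,-3,8],"turn":0},
  {"travel":[-16,-7,11],"turn":0},
  {"travel":[-18,-11,13],"turn":0},
  {"travel":[-19,-15,13],"turn":0},
  {"travel":[-20,-19,13],"turn":0},
  {"travel":[-20,-22,13],"turn":0},
  {"travel":[-20,-23,13],"turn":0},
  {"travel":[-20,-23,13],"turn":0},
])

```text
clock: 21.85
position: [418.9, -392.8, 361.9]
tcp_rot: [0.746, 0.666, 0.0, -0.0]
ft_force: [0.6, 0.2, 0.6]
finger_gap: -0.002
```

```bash
python3 - <<'E'
from h import *
from rig import get_state
s=get_state();print(s["position"],s["ft_force"],s["clock"])
for n in("top","scene"): snap(n,"11")
a=cv2.imread("pics/top11.png")[90:290,200:480];b=cv2.imread("pics/scene11.png")[90:330,160:420]
cv2.imwrite("pics/c11t.png",cv2.resize(a,None,fx=2.8,fy=2.8,interpolation=cv2.INTER_CUBIC))
cv2.imwrite("pics/c11s.png",cv2.resize(b,None,fx=2.5,fy=2.5,interpolation=cv2.INTER_CUBIC))
E
```

```text
[ 418.86510422 -392.78927644  361.89669801] [0.58592703 0.19588825 0.64478631] 21.85
```

View pics/c11t.png

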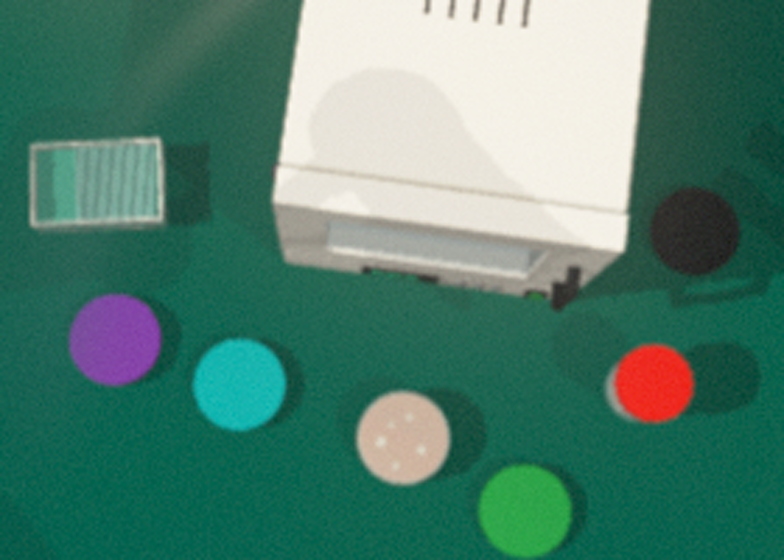

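View pics/c11s.png

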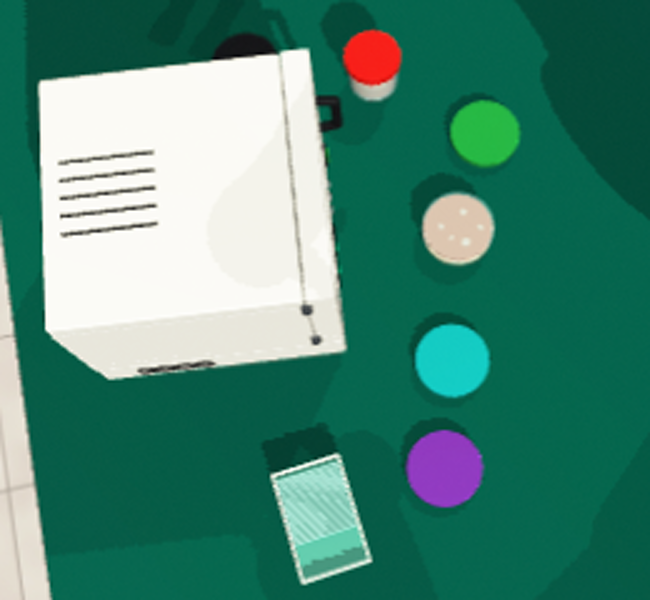

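Both views show the door shut, with an even thin seam: top view (299,149)→(424,166), scene view (272,111)→(283,214). The stack, jar and slide box look unmoved. I'll confirm with numbers, then hand in.

```bash
python3 - <<'E'
from h import *
t0=cv2.imread("pics/scene0.png").astype(int);t1=cv2.imread("pics/scene11.png").astype(int)
a0=cv2.imread("pics/top0.png").astype(int);a1=cv2.imread("pics/top11.png").astype(int)
for n,(x,y,w,h) in dict(stack=(322,225,46,42),jar=(412,208,40,38),box=(208,136,54,38)).items():
    r=cv2.phaseCorrelate(a0[y:y+h,x:x+w].mean(2).astype(np.float64),a1[y:y+h,x:x+w].mean(2).astype(np.float64)); print(n,np.round(r[0],2))
from rig import finish_job
print(finish_job())
E
```

```text
stack [-0.06  0.56]
jar [-0.11  0.1 ]
box [ 0.1  -0.13]
the job is handed in; nothing more can be done
None
```

The door is fully shut, but the shelf probably sits about 3 mm (estimates 3–4) short of its stop. I handed the job in at about 22 s with the arm clear of everything.

- **Shelf:** I pushed it in gently with the shut fingertips on the flange. A finger pointing straight down is stopped by the incubator's top wall before it can reach the fully home position. A second push with the gripper turned also met that wall and did not move the shelf. A third push, higher on the flange, moved it about 2 mm further, until the fingertip was level with the wall. I could not push it past that.
- **Door:** I pushed it shut slowly along its arc, using 1–2 N, until it met its hard stop (29 N on the last step). The seam looks even in both views.
- **Dishes:** They moved in with the shelf and lay flat in the last view where they could be seen. I could not see them after the shelf went in.
- **Bystanders:** The jar and slide box moved by 0.15 px or less between the first and last pictures. The stack read 0.56 px, roughly 1–2 mm; nothing came near it and the lighting on it changed, so I take that as a shadow effect but did not confirm it.
- **Forces:** The highest force at the end of any move was about 39 N at the wrist, from fingers against the top wall.

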